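# Close up the seasoning corner

### The job

Cooking is over, so close up the seasoning corner beside the range: with the fingertips, push both drawers of the little oak shelf fully home, flush with its front, and push the salt pig's lid over until it lies fully shut. Only push: pick nothing up, leave the salt pig standing where it is, and do not disturb the jars, the dish with its spoon, the oil bottle or the pepper mill.

Things in the scene. Friction and masses are not known exactly. Their poses are not given: they have to be found in the camera images.
- shelf: narrow oak shelf unit fixed to the counter, 170 mm deep (x), 300 wide (y), 75 high, front facing its own -x: two drawers side by side, no handles. Four jars stand on top, none nearer than 80 mm to the front edge. Origin: centre of its underside; x to its back, y to its left seen from the robot, z up. Its front edges lie in the plane x = -85 mm.
- drawer_left_front (a point): point on the outer face of the left (+y) drawer's front, mid-width, 30 mm above the counter. The front is an oak panel 130 mm wide, 12 thick, from 10 to 62 mm above the counter, with a 40 mm wide, 12 mm deep notch mid-top. Axes as the shelf. It slides along shelf x; shut, it is flush with the shelf's front edges (shelf x = -85 mm, y = +72.5 mm).
- drawer_left (a joint): how far the left drawer stands out, m: 0 = shut against its stop, 0.10 = fully out. About 1.5 N of friction plus some damping; it stays where it is left.
- drawer_right_front (a point): the same point on the right (-y) drawer's front; shut at shelf x = -85 mm, y = -72.5 mm. Same panel as the left.
- drawer_right (a joint): how far the right drawer stands out, m: 0 = shut against its stop, 0.10 = fully out. Same friction as the left.
- pig: steel salt pig standing loose on the counter to the left or right of the shelf: round drum 110 mm across, 85 mm high, about 0.85 kg with its lid. Origin: centre of its underside; x points from its middle towards its hinge (roughly away from the robot), z up. The hinge's axis runs along the pig's y.
- pig_hinge (a point): middle of the lid's hinge axis, at pig x = +60 mm, 88 mm above the counter.
- pig_lid (a joint): opening of the lid, rad: 0 = shut, level on the drum; 1.57 = upright; at most 1.7. It starts open. The lid is a steel disc 114 mm across, 6 thick (hinge axis in its mid-plane), its middle 60 mm from the hinge, with a small tab at the free edge that reaches 128 mm from the hinge. The hinge is stiff (about 0.1 N m): the lid stays where it is left.
- pig_lid_middle (a point): middle of the lid's outer (upper when shut) face; z is the outward normal of that face; at 91 mm above the counter when shut.
- jar1: jar 1 of 4 counted from the shelf's right end (-y): frosted glass jar, straight sides 50 mm across, 90 mm tall with its aluminium twist cap (45 mm across), standing loose on top of the oak shelf towards its rear, its centre 28 to 42 mm behind the shelf's middle; bystander. Origin: centre of its underside.
- jar2: jar 2 of 4 counted from the shelf's right end (-y): frosted glass jar, straight sides 50 mm across, 90 mm tall with its aluminium twist cap (45 mm across), standing loose on top of the oak shelf towards its rear, its centre 28 to 42 mm behind the shelf's middle; bystander. Origin: centre of its underside.
- jar3: jar 3 of 4 counted from the shelf's right end (-y): frosted glass jar, straight sides 50 mm across, 90 mm tall with its aluminium twist cap (45 mm across), standing loose on top of the oak shelf towards its rear, its centre 28 to 42 mm behind the shelf's middle; bystander. Origin: centre of its underside.
- jar4: jar 4 of 4 counted from the shelf's right end (-y): frosted glass jar, straight sides 50 mm across, 90 mm tall with its aluminium twist cap (45 mm across), standing loose on top of the oak shelf towards its rear, its centre 28 to 42 mm behind the shelf's middle; bystander. Origin: centre of its underside.
- dish: small round terracotta dish, loose, 126 mm across the rim, 22 mm high, on the other side of the shelf from the salt pig; bystander. Origin: centre of its underside.
- spoon: white ceramic spoon about 86 mm long lying loose in the dish, its underside 5 mm above the counter; bystander. Origin: near its middle, on its underside.
- oil: green glass oil bottle, 60 mm across, 170 mm tall, loose on the counter left of the back of the shelf; bystander. Origin: centre of its underside.
- mill: dark wood pepper mill, 54 mm across, 150 mm tall, loose on the counter right of the back of the shelf; bystander. Origin: centre of its underside.
There are look-alikes about, which are no part of the job. Several things have the shape of the pig; the one meant has the colours described above.

How it is judged:
By the outcome, as a careful person would: the job done as asked, in the order asked, and still so for the second after the job is handed in, with the robot touching nothing.
It also fails if it takes over 59 s, if anything falls off the work surface, if the arm or the gripper's body presses on something with over 40 N, if the wrist force passes 120 N, or if a joint passes its speed limit or range.

### The arm

A 6-joint arm with a two-finger parallel gripper is mounted at the origin on the work surface. World frame = base frame: x ahead of the robot, y to its left, z up, the work surface at z = 0. Lengths are in m, angles in degrees, forces in N, time in s.
With the tool pointing down it reaches from about 0.4 to 0.825 m from the base axis. Payload 7 kg.
Tool frame: the origin (TCP) lies midway between the tips of the shut fingers; the grasp point (between the pads) lies r.pinch_z behind it (r.pinch_z is the distance from the TCP to the grasp point, in m); z points along the fingers, y is the line along which they close (so a half turn about z gives the same grasp; the last joint's range is limited). The gripper opens to 85 mm and grips with 20 to 120 N. Pads are 22 mm wide; open, the fingers measure 114 mm over their backs; the gripper's body (76 mm by 85 mm) begins 54 mm behind the grasp point. The pads swing forward as they close: fully open they stand 13 mm farther back than shut.
Start: joints at [93.283, 20.546, 0.682, 0, -70.136, -16.507], TCP at [0.154, 0.657, 0.231] pointing down, gripper open.
Joint ranges: [-176.03, 176.03], [-82.01, 121.73], [-58.28, 71.71], [-173.87, 95.51], [-174.79, -0.11], [-173.66, 173.66]. Speed limits (degrees/s): [136.94, 136.94, 172.46, 180, 180, 180].

### API

Orientations are given as [roll, pitch, yaw] about the fixed x, y, z axes, in that order (R = Rz(yaw) Ry(pitch) Rx(roll)).
In Python, from workcell import r, imaging gives the robot as it stands.
- The arm moves only by the tool servo_tool, never from a script. Its argument "plan" is a list of rows, each a list of 5 numbers: the opening, from 0 (shut) to 1 (fully open), then the shift along the tool's x, y, z in cm, then the turn about the tool's z in degrees. In form: [[claw, x, y, z, twist], ...]. A call has 1 to 12 rows; each row shifts and turns the commanded pose from where the row before left it, along the tool's axes as they then stand; what a row does not reach is not made up. A row lasts 1/10 s, in which the tool goes at most 50 mm and 8.59 degrees, less where a joint would pass 70% of its speed; a pose out of reach is approached as far as the arm can. A call with a gripper value outside its range is refused whole. The fingers move at their own pace and stop on an object; "grip_force" is the grip in N (left out, the last holds). Time passes only in rows, so rows that do not move let the fingers close. It gives the time, the measured TCP pose, the force, the opening and the grip force at its end, in the units of the state.
- r.read_state(): the state, without advancing time (a new reading comes with each control period).
- imaging.grab_frame(name): name is "scene" or "top"; returns a dict with "pixels" (480x640x3 uint8, red, green, blue), "depth" (480x640 float32, m along the optical axis (not along the pixel's ray), 0 where there is no reading), "camera_matrix" (3x3 intrinsics, pixels), "k1" (the pictures are not rectified: a ray, as slopes to the right and down, at radius r is drawn at 1 + k1 r^2 times it, then the intrinsics apply), "eye" and "rotation" of the camera in the world. Camera axes: x right, y up, looking along -z (the intrinsics and any distortion apply to the point x, -y, -z); pixel columns grow to the right and rows downward; lengths in m; the calibration is good to about 2 mm. A picture is of the moment at which its call begins.
- r.job_done(): hands the job in; it is judged then, once.
The state is a dict: "t": time; "joint_pos": joint angles; "joint_velocities": joint speeds; "joint_torque": joint torques, N m; "tool_pos": TCP position; "eef_rot": TCP orientation; "wrist_force": force on the tool from outside, world axes, zero at the start; "ft_torque": the same for the moment, N m; "gripper_width": finger opening in m; "finger_force": force on a finger pad.
Only numpy, scipy, OpenCV 4.12 (cv2) and the standard library are available. Lean on these libraries where they do the work, as an engineer would, in place of code of your own. Each camera call takes 0.05 s, during which the arm holds its last target. There are 200 camera calls.

## Working session

There is one attempt and no reset: what is moved stays moved. The work goes in short steps, Python scripts to look and compute and a tool call to move; the robot and the scene stay as the last step left them, time stands still between calls to the robot, and variables do not carry over. Pictures are saved under pics/ and viewed, at most 10 in all, crops included, and the job is handed in when it is done.

Besides the shell and the picture viewer there is one more tool, called after "Call:" by a JSON object that holds its "op" and its "data", one argument or row to a line. servo_tool: Moves the arm, as the interface text tells. Its arguments: {"type":"object","properties":{"plan":{"type":"array"},"grip_force":{"type":"number"}},"required":["plan"]}

```bash
mkdir -p pics; ls; cat > h.py <<'E'
import numpy as np, cv2
from workcell import r, imaging
def grab(n):
    f=imaging.grab_frame(n); return f
def cloud(f):
    K=np.array(f["camera_matrix"]);h,w=f["depth"].shape
    u,v=np.meshgrid(np.arange(w),np.arange(h))
    p=cv2.undistortPoints(np.stack([u,v],-1).reshape(-1,1,2).astype(float),K,np.array([f["k1"],0,0,0,0.])).reshape(h,w,2)
    d=f["depth"]; c=np.stack([p[...,0]*d,-p[...,1]*d,-d],-1)
    P=c@np.array(f["rotation"]).T+np.array(f["eye"]); P[d==0]=np.nan
    return P
E
python3 - <<'E'
from h import *
for n in("scene","top"):
    f=grab(n); cv2.imwrite(f"pics/{n}0.png",f["pixels"][...,::-1]); np.save(f"{n}0.npy",cloud(f)); print(n,f["eye"],f["rotation"],f["k1"])
print(r.read_state(), r.pinch_z)
E
```

```text
picsTraceback (most recent call last):
  File "<stdin>", line 3, in <module>
  File "h.py", line 10, in cloud
    P=c@np.array(f["rotation"]).T+np.array(f["eye"]); P[d==0]=np.nan
      ~~~~~~~~~~~~~~~~~~~~~~~~~~~^~~~~~~~~~~~~~~~~~~
ValueError: operands could not be broadcast together with shapes (480,640) (3,)
```

View pics/scene0.png

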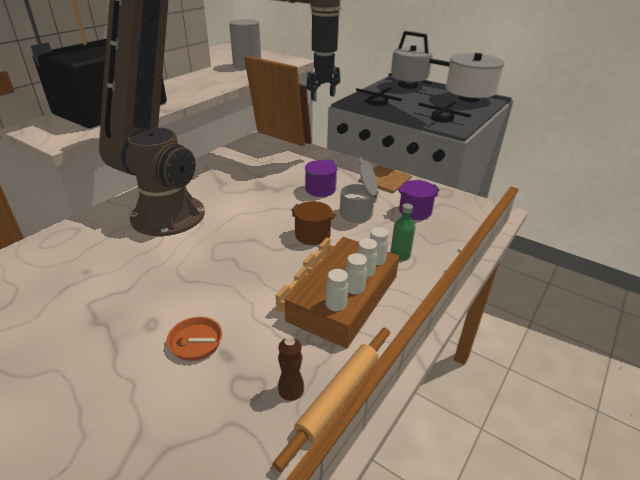

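The scene picture shows the shelf at (340,290), with its drawers facing the robot at about (305,275). The steel pig with its lid open is at (357,200). The look-alikes are two purple pots at (321,178) and (418,200) and a brown one at (313,222). The rotation isn't given as a 3x3 matrix, so I'll check its format next.

```bash
python3 - <<'E'
from h import *
for n in("scene","top"):
    f=grab(n); cv2.imwrite(f"pics/{n}1.png",f["pixels"][...,::-1]); print(n,f["eye"],f["rotation"],f["k1"],f["camera_matrix"])
    np.savez(f"{n}1.npz",**{k:np.array(v) for k,v in f.items()})
print(r.read_state(), r.pinch_z)
E
```

```text
scene [ 1.1195865  -0.75654839  0.81720427] [53.74675155 -0.94993701 35.39114115] -0.008469908000691981 [[458.30251085   0.         316.27304961]
 [  0.         458.30251085 244.44869574]
 [  0.           0.           1.        ]]
top [0.41466487 0.08537656 1.40390033] [  5.62833895  -0.44260445 -88.32489491] -0.17403824324230835 [[604.83541943   0.         315.61364654]
 [  0.         604.83541943 239.00781544]
 [  0.           0.           1.        ]]
{'t': 0.15, 'joint_pos': array([ 9.32842713e+01,  2.05816359e+01,  6.46459348e-01, -1.21790364e-02,
       -7.01347007e+01, -1.65060884e+01]), 'joint_velocities': array([-0.04220089, -0.03103538,  0.10460928,  0.1534441 ,  0.02861299,
        0.00674822]), 'joint_torque': array([-9.82100064e-04, -5.83878350e+01,  2.93649960e+01,  6.94049522e+00,
       -4.32967296e-03, -9.44042455e-06]), 'tool_pos': array([0.1543531 , 0.65676043, 0.23059563]), 'eef_rot': array([ 1.79929749e+02, -8.87600933e-03, -1.32259572e+01]), 'wrist_force': array([-0.21229701, -0.07475279,  0.24560237]), 'ft_torque': array([ 0.04915633, -0.00543022, -0.03669711]), 'finger_force': 0.0, 'gripper_width': 0.08542562913933516} 0.0187
```

View pics/top1.png

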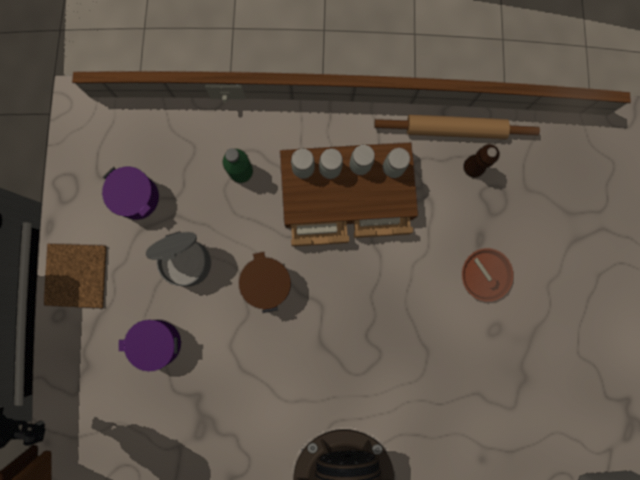

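In the top view, world +x points up and +y points left. The pot-shaped candidates are:
- steel, at (185,262), with its lid up at (173,246)
- brown, at (265,283)
- purple, at (130,192) and (152,345)

Only the grey steel one with an open lid fits the description. I'll measure it and the shelf, and confirm the pig with a crop.

```bash
cat > h.py <<'E'
import numpy as np, cv2
from scipy.spatial.transform import Rotation as Ro
from workcell import r, imaging
def cloud(f):
    K=np.array(f["camera_matrix"]);h,w=f["depth"].shape
    u,v=np.meshgrid(np.arange(w),np.arange(h))
    k=float(f["k1"]); x=(u-K[0,2])/K[0,0]; y=(v-K[1,2])/K[1,1]; rd=np.hypot(x,y); q=rd.copy()
    for _ in range(20): q=rd/(1+k*q*q)
    s=np.where(rd>0,q/np.maximum(rd,1e-9),1); d=f["depth"]
    c=np.stack([x*s*d,-y*s*d,-d],-1)
    P=c@Ro.from_euler("xyz",f["rotation"],degrees=True).as_matrix().T+np.array(f["eye"]); P[d==0]=np.nan
    return P
E
cat > m.py <<'E'
from h import *
import sys
def load(n): return dict(np.load(n+".npz"))
C={}
for n in("scene1","top1"):
    f=load(n); P=cloud(f); hsv=cv2.cvtColor(f["pixels"],cv2.COLOR_RGB2HSV); C[n]=(P,hsv,f["pixels"])
P,hsv,px=C["top1"]
print("counter z top",np.nanmedian(P[350:400,280:380,2]), "shelf top z",np.nanmedian(P[190:205,300:400,2]))
# shelf top patch
reg=np.zeros(P.shape[:2],bool); reg[135:250,270:425]=1
m=reg&(abs(P[...,2]-.075)<.008)
m=cv2.morphologyEx(m.astype(np.uint8),cv2.MORPH_OPEN,np.ones((5,5)))>0
print("shelf top px rect",cv2.minAreaRect(P[m][:,:2].astype(np.float32)),m.sum())
for a,b in((287,352),(352,420)):
    g=np.zeros_like(reg); g[215:255,a:b]=1
    g&=(P[...,2]>.03)&(P[...,2]<.07); 
    print("drawer",cv2.minAreaRect(P[g][:,:2].astype(np.float32)),g.sum(), np.nanpercentile(P[g],[1,50,99],axis=0).round(3).tolist())
# pig
P2,h2,_=C["scene1"]
for n,(a,b,c,d) in {"top1":(225,290,140,215),"scene1":(155,225,335,385)}.items():
    Q,hh,_=C[n]; g=np.zeros(Q.shape[:2],bool); g[a:b,c:d]=1
    g&=(hh[...,1]<70)&(Q[...,2]>.02)&(Q[...,0]<.8)
    S=Q[g]; up=S[S[:,2]>.1]; lo=S[S[:,2]<=.088]
    print(n,len(S),"lid",len(up),np.nanpercentile(up,[2,50,98],axis=0).round(3).tolist(),"drum",len(lo),np.nanpercentile(lo,[2,50,98],axis=0).round(3).tolist())
    if len(up)>30:
        c0=up.mean(0); U=np.linalg.svd(up-c0,full_matrices=False); print(" lid plane c",c0,"n",U[2][2],"s",U[1]/np.sqrt(len(up)))
E
python3 m.py
python3 - <<'E'
import cv2
a=cv2.imread("pics/scene0.png")[140:260,280:440]; b=cv2.imread("pics/top1.png")[210:330,130:290]
cv2.imwrite("pics/crop.png",cv2.resize(cv2.hconcat([a,b]),(800,300),interpolation=3))
E
```

```text
counter z top -0.0008834826541823659 shelf top z 0.07414702912544757
shelf top px rect ((0.6758198738098145, 0.009030357003211975), (0.1731063425540924, 0.3019851744174957), 5.37839937210083) 7476
drawer ((0.5673665404319763, 0.07150264084339142), (0.06655365973711014, 0.14540334045886993), 1.8651645183563232) 840 [[0.534, 0.006, 0.032], [0.564, 0.076, 0.046], [0.598, 0.135, 0.069]]
drawer ((0.5855107307434082, -0.07542137056589127), (0.04613259807229042, 0.14617274701595306), 5.149022102355957) 709 [[0.557, -0.139, 0.032], [0.576, -0.07, 0.048], [0.605, -0.008, 0.069]]
top1 2504 lid 881 [[0.486, 0.335, 0.103], [0.514, 0.382, 0.153], [0.545, 0.433, 0.2]] drum 1572 [[0.438, 0.321, 0.03], [0.477, 0.366, 0.051], [0.526, 0.426, 0.086]]
 lid plane c [0.51444008 0.38287272 0.15261771] n [-0.82950925 -0.26675861 -0.49066715] s [0.0309642  0.0284781  0.00153776]
scene1 1441 lid 419 [[0.493, 0.334, 0.105], [0.523, 0.377, 0.148], [0.552, 0.435, 0.199]] drum 993 [[0.438, 0.321, 0.023], [0.494, 0.357, 0.057], [0.549, 0.432, 0.086]]
 lid plane c [0.52206988 0.37908951 0.14874545] n [0.82900443 0.26750208 0.49111535] s [0.02998887 0.02971722 0.00151073]
```

View pics/crop.png

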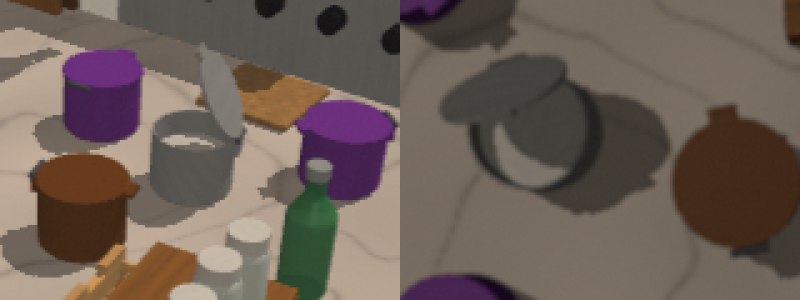

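The crop confirms it: the grey steel pig with its open lid is at (190,130) in the left half, and its neighbours are brown or purple with closed lids.

Estimates:

| Item | Position (m) | Yaw | State |
|---|---|---|---|
| Shelf | (0.676, 0.009) | 5.4° | left drawer about 44 mm out, right about 35 mm out |
| Pig | (0.490, 0.375) | 17.9° | lid about 60° open |

I'll approach the left drawer first.

Call:
{"op": "servo_tool", "data": {
  "plan": [
    [0,0,0,0,-6.2],
    [0,0,0,0,-6.2],
    [0,0,0,0,-6.2],
    [0,1.4,3.1,0,0],
    [0,1.4,3.1,0,0],
    [0,1.4,3.1,0,0],
    [0,1.4,3.1,0,0],
    [0,1.4,3.1,0,0],
    [0,1.4,3.1,0,0],
    [0,1.4,3.1,0,0],
    [0,1.4,3.1,0,0],
    [0,1.4,3.1,0,0]
  ],
  "grip_force": 20
}}

```text
t: 1.35
tool_pos: [0.3064, 0.3897, 0.2312]
eef_rot: [180.0, 0.0, 5.4]
wrist_force: [1.5, 0.2, 1.0]
gripper_width: -0.0
finger_force: 0.0
```

Call:
{"op": "servo_tool", "data": {
  "plan": [
    [0,1.4,3.1,0,0],
    [0,1.4,3.1,0,0],
    [0,1.4,3.1,0,0],
    [0,1.4,3.1,0,0],
    [0,1.4,3.1,0,0],
    [0,1.4,3.1,0,0],
    [0,1.4,3.1,0,0],
    [0,1.4,3.1,0,0],
    [0,1.4,3.1,0,0],
    [0,1.4,3.1,0,0],
    [0,1.4,3.1,0,0],
    [0,0,0,0,0]
  ]
}}

```text
t: 2.55
tool_pos: [0.4922, 0.0633, 0.2309]
eef_rot: [180.0, 0.0, 5.2]
wrist_force: [-0.3, -0.3, 0.1]
gripper_width: 0.0001
finger_force: 0.0
```

Call:
{"op": "servo_tool", "data": {
  "plan": [
    [0,0,0,4,0],
    [0,0,0,4,0],
    [0,0,0,4,0],
    [0,0,0,4,0],
    [0,0,0,2.5,0],
    [0,0,0,1.1,0],
    [0,0,0,0,0],
    [0,1,0,0,0],
    [0,1,0,0,0],
    [0,0.5,0,0,0],
    [0,0,0,0,0]
  ]
}}

```text
t: 3.65
tool_pos: [0.5177, 0.0688, 0.0361]
eef_rot: [-180.0, -0.1, 5.4]
wrist_force: [-0.4, -0.0, -0.3]
gripper_width: 0.0001
finger_force: 0.0
```

Call:
{"op": "servo_tool", "data": {
  "plan": [
    [0,0.5,0,0,0],
    [0,0.5,0,0,0],
    [0,0.5,0,0,0],
    [0,0.5,0,0,0],
    [0,0.5,0,0,0],
    [0,0.5,0,0,0],
    [0,0.5,0,0,0],
    [0,0.5,0,0,0],
    [0,0.3,0,0,0],
    [0,0.3,0,0,0],
    [0,0,0,0,0]
  ]
}}

```text
t: 4.75
tool_pos: [0.5625, 0.0728, 0.0353]
eef_rot: [-180.0, -0.0, 5.4]
wrist_force: [-0.3, 0.3, 0.3]
gripper_width: -0.0
finger_force: 0.0
```

Call:
{"op": "servo_tool", "data": {
  "plan": [
    [0,0.3,0,0,0],
    [0,0.3,0,0,0],
    [0,0.2,0,0,0],
    [0,0,0,0,0]
  ]
}}

```text
t: 5.15
tool_pos: [0.5704, 0.0736, 0.0353]
eef_rot: [-180.0, -0.0, 5.4]
wrist_force: [0.1, -0.8, 0.5]
gripper_width: 0.0001
finger_force: 0.1
```

```bash
python3 - <<'E'
from h import *
f=imaging.grab_frame("scene"); cv2.imwrite("pics/s2.png",cv2.resize(f["pixels"][210:350,250:430,::-1],(720,560),interpolation=3)); print(r.read_state()["wrist_force"])
E
```

```text
[-0.46175078 -0.17256009  0.1668455 ]
```

View pics/s2.png

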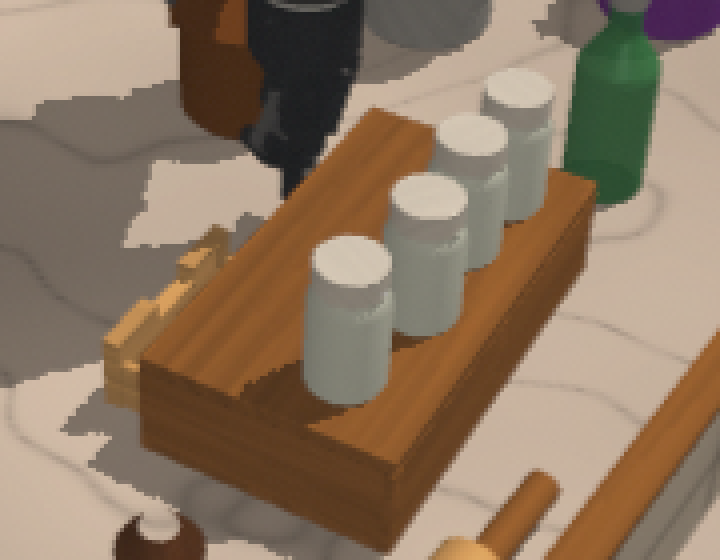

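The crop shows the finger at (295,180) pushing the left drawer, which is now hidden behind the shelf front. The right drawer still stands out at (160,310). I'll keep going in small steps until the stop gives a force.

Call:
{"op": "servo_tool", "data": {
  "plan": [
    [0,0.1,0,0,0],
    [0,0.1,0,0,0],
    [0,0,0,0,0]
  ]
}}

```text
t: 5.5
tool_pos: [0.572, 0.0737, 0.0354]
eef_rot: [-180.0, -0.0, 5.4]
wrist_force: [-1.1, 0.6, 0.2]
gripper_width: -0.0
finger_force: 0.5
```

Call:
{"op": "servo_tool", "data": {
  "plan": [
    [0,0.1,0,0,0],
    [0,0,0,0,0]
  ]
}}

```text
t: 5.7
tool_pos: [0.5729, 0.0737, 0.0353]
eef_rot: [180.0, 0.0, 5.4]
wrist_force: [-2.1, 0.5, -0.0]
gripper_width: -0.0002
finger_force: 0.0
```

Call:
{"op": "servo_tool", "data": {
  "plan": [
    [0,0.1,0,0,0],
    [0,0,0,0,0]
  ]
}}

```text
t: 5.9
tool_pos: [0.573, 0.0734, 0.035]
eef_rot: [180.0, 0.1, 5.4]
wrist_force: [-5.1, -0.6, 1.1]
gripper_width: 0.0001
finger_force: 0.0
```

Call:
{"op": "servo_tool", "data": {
  "plan": [
    [0,0.1,0,0,0],
    [0,0,0,0,0],
    [0,0,0,0,0]
  ]
}}

```text
t: 6.2
tool_pos: [0.5729, 0.073, 0.0346]
eef_rot: [179.9, 0.2, 5.3]
wrist_force: [-7.6, -1.3, 1.2]
gripper_width: 0.0002
finger_force: 0.0
```

Call:
{"op": "servo_tool", "data": {
  "plan": [
    [0,0.1,0,0,0],
    [0,0,0,0,0],
    [0,0,0,0,0]
  ]
}}

```text
t: 6.5
tool_pos: [0.5729, 0.0728, 0.0344]
eef_rot: [179.9, 0.3, 5.3]
wrist_force: [-9.4, -1.2, 2.4]
gripper_width: -0.0002
finger_force: 0.0
```

The TCP has stopped advancing while the force rises, so the left drawer is on its stop. Next is the right drawer.

Call:
{"op": "servo_tool", "data": {
  "plan": [
    [0,-0.5,0,0,0],
    [0,-2.5,0,0,0],
    [0,-3,0,0,0],
    [0,-2,0,0,0],
    [0,0,3.5,0,0],
    [0,0,4,0,0],
    [0,0,4,0,0],
    [0,0,3,0,0],
    [0,0,0,0,0],
    [0,1,0,0,0],
    [0,1,0,0,0],
    [0,0.5,0,0,0]
  ]
}}

```text
t: 7.7
tool_pos: [0.5368, -0.0744, 0.0355]
eef_rot: [180.0, -0.1, 5.5]
wrist_force: [0.5, -0.4, -0.2]
gripper_width: 0.0002
finger_force: 0.0
```

Call:
{"op": "servo_tool", "data": {
  "plan": [
    [0,0.5,0,0,0],
    [0,0.5,0,0,0],
    [0,0.5,0,0,0],
    [0,0.5,0,0,0],
    [0,0.5,0,0,0],
    [0,0.5,0,0,0],
    [0,0.5,0,0,0],
    [0,0.5,0,0,0],
    [0,0.4,0,0,0],
    [0,0.3,0,0,0],
    [0,0.2,0,0,0],
    [0,0,0,0,0]
  ]
}}

```text
t: 8.9
tool_pos: [0.584, -0.071, 0.0353]
eef_rot: [180.0, -0.0, 5.4]
wrist_force: [-0.5, 0.4, -0.1]
gripper_width: -0.0
finger_force: 0.2
```

Call:
{"op": "servo_tool", "data": {
  "plan": [
    [0,0.1,0,0,0],
    [0,0.1,0,0,0],
    [0,0,0,0,0]
  ]
}}

```text
t: 9.2
tool_pos: [0.5855, -0.0708, 0.0354]
eef_rot: [180.0, -0.0, 5.4]
wrist_force: [-1.7, -0.1, -0.2]
gripper_width: 0.0003
finger_force: 0.6
```

Call:
{"op": "servo_tool", "data": {
  "plan": [
    [0,0.1,0,0,0],
    [0,0,0,0,0],
    [0,0,0,0,0]
  ]
}}

```text
t: 9.5
tool_pos: [0.5865, -0.0707, 0.0354]
eef_rot: [180.0, -0.0, 5.4]
wrist_force: [-1.4, -1.3, -1.0]
gripper_width: -0.0001
finger_force: 0.4
```

Call:
{"op": "servo_tool", "data": {
  "plan": [
    [0,0.1,0,0,0],
    [0,0,0,0,0],
    [0,0,0,0,0]
  ]
}}

```text
t: 9.8
tool_pos: [0.5866, -0.0707, 0.0351]
eef_rot: [180.0, 0.1, 5.4]
wrist_force: [-6.4, -1.3, 2.5]
gripper_width: 0.0001
finger_force: 0.3
```

Call:
{"op": "servo_tool", "data": {
  "plan": [
    [0,0.1,0,0,0],
    [0,0,0,0,0],
    [0,0,0,0,0]
  ]
}}

```text
t: 10.1
tool_pos: [0.5865, -0.0708, 0.0348]
eef_rot: [180.0, 0.2, 5.3]
wrist_force: [-7.4, -1.3, 3.0]
gripper_width: 0.0001
finger_force: 0.0
```

Call:
{"op": "servo_tool", "data": {
  "plan": [
    [0,0.1,0,0,0],
    [0,0,0,0,0],
    [0,0,0,0,0]
  ]
}}

```text
t: 10.4
tool_pos: [0.5865, -0.071, 0.0345]
eef_rot: [180.0, 0.3, 5.3]
wrist_force: [-10.0, -1.7, 3.4]
gripper_width: -0.0001
finger_force: 0.0
```

Call:
{"op": "servo_tool", "data": {
  "plan": [
    [0,0.1,0,0,0],
    [0,0,0,0,0],
    [0,0,0,0,0]
  ]
}}

```text
t: 10.7
tool_pos: [0.5864, -0.0711, 0.0342]
eef_rot: [180.0, 0.4, 5.3]
wrist_force: [-11.9, -0.6, 4.5]
gripper_width: 0.0
finger_force: 0.0
```

Both drawers are on their stops. The two contact points give a shelf yaw of 5.35°, which agrees with the estimate. I'll retract, rise clear, and move to behind the lid.

Call:
{"op": "servo_tool", "data": {
  "plan": [
    [0,-0.5,0,0,0],
    [0,-2.5,0,0,0],
    [0,-3,0,0,0],
    [0,0,0,-3.5,0],
    [0,0,0,-4,0],
    [0,0,0,-4,0],
    [0,0,0,-4,0],
    [0,0,0,-4,0],
    [0,0,0,-3,0],
    [0,0.4,-3.8,0,0],
    [0,0.4,-3.9,0,0],
    [0,0.4,-3.9,0,0]
  ]
}}

```text
t: 11.9
tool_pos: [0.5327, 0.0422, 0.2615]
eef_rot: [-179.9, -0.2, 5.3]
wrist_force: [0.3, 0.2, -0.0]
gripper_width: -0.0001
finger_force: 0.0
```

Call:
{"op": "servo_tool", "data": {
  "plan": [
    [0,0.4,-3.9,0,0],
    [0,0.4,-3.9,0,0],
    [0,0.4,-3.9,0,0],
    [0,0.4,-3.9,0,0],
    [0,0.5,-3.9,0,0],
    [0,0.5,-3.9,0,0],
    [0,0.5,-3.9,0,0],
    [0,0.6,-3.8,0,0],
    [0,0.6,-3.6,0,0],
    [0,0,0,0,-6.3],
    [0,0,0,0,-6.2],
    [0,0,0,0,0]
  ]
}}

```text
t: 13.1
tool_pos: [0.5425, 0.3914, 0.2605]
eef_rot: [-180.0, -0.1, 18.0]
wrist_force: [-0.2, 0.3, 0.1]
gripper_width: 0.0
finger_force: 0.0
```

```bash
python3 - <<'E'
from h import *
f=imaging.grab_frame("scene"); cv2.imwrite("pics/s3.png",cv2.resize(f["pixels"][90:300,260:450,::-1],(543,600),interpolation=3)); print(r.read_state()["wrist_force"])
P=cloud(f); hh=cv2.cvtColor(f["pixels"],cv2.COLOR_RGB2HSV)
g=np.zeros(P.shape[:2],bool); g[155:225,335:385]=1; g&=(hh[...,1]<70)&(P[...,2]>.1)&(P[...,2]<.2)&(P[...,0]<.8)
S=P[g]; print(len(S),np.nanpercentile(S,[2,50,98],axis=0).round(3).tolist())
c=S.mean(0); print(c,np.linalg.svd(S-c,full_matrices=False)[2][2])
E
```

```text
[ 0.09712624 -0.60600493  0.11097466]
412 [[0.494, 0.333, 0.104], [0.523, 0.377, 0.148], [0.552, 0.434, 0.196]]
[0.52256093 0.37902943 0.14791262] [0.83036677 0.26197696 0.49179172]
```

View pics/s3.png

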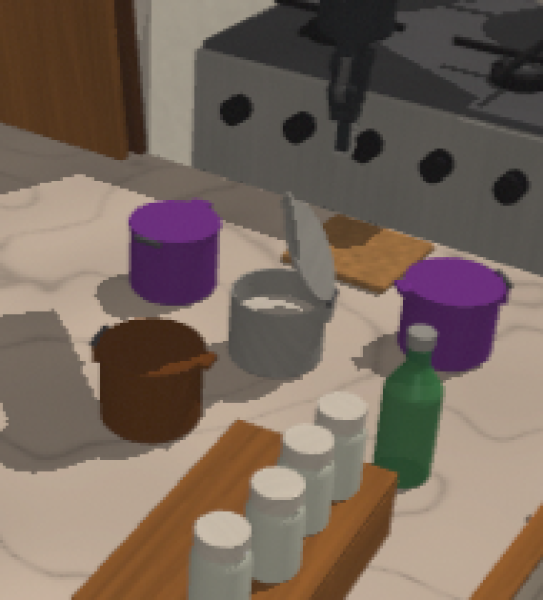

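The crop shows the fingertip at (343,148), above and behind the open steel lid, whose tab is at (288,197). I'll lower the tip, make contact and follow the lid's arc.

Call:
{"op": "servo_tool", "data": {
  "plan": [
    [0,0,0,3,0],
    [0,0,0,3,0],
    [0,0,0,2,0],
    [0,-1,0,0,0],
    [0,-1,0,0,0],
    [0,-0.7,0,0,0],
    [0,-0.4,0,0,0],
    [0,-0.4,0,0,0],
    [0,0,0,0,0]
  ]
}}

```text
t: 14.05
tool_pos: [0.5086, 0.3797, 0.1813]
eef_rot: [-179.9, -0.1, 17.9]
wrist_force: [-0.5, -0.9, -0.2]
gripper_width: -0.0002
finger_force: 0.0
```

Call:
{"op": "servo_tool", "data": {
  "plan": [
    [0,-0.4,0,0.2,0],
    [0,-0.4,0,0.25,0],
    [0,-0.4,0,0.25,0],
    [0,-0.35,0,0.3,0],
    [0,-0.35,0,0.3,0],
    [0,-0.35,0,0.3,0],
    [0,-0.3,0,0.35,0]
  ]
}}

```text
t: 14.75
tool_pos: [0.4843, 0.3715, 0.1605]
eef_rot: [180.0, 0.0, 17.9]
wrist_force: [0.9, -0.2, 0.7]
gripper_width: -0.0002
finger_force: 0.3
```

```bash
cat > pig.py <<'E'
from h import *
f=imaging.grab_frame("scene"); print(r.read_state()["wrist_force"])
P=cloud(f); hh=cv2.cvtColor(f["pixels"],cv2.COLOR_RGB2HSV)
cv2.imwrite("pics/s4.png",cv2.resize(f["pixels"][120:240,310:430,::-1],(600,600),interpolation=3))
g=np.zeros(P.shape[:2],bool); g[140:235,325:400]=1; g&=(hh[...,1]<70)&(hh[...,2]>60)&(P[...,2]<.21)&(P[...,0]<.8)
S=P[g&(P[...,2]>.1)]; D=P[g&(P[...,2]<.08)&(P[...,2]>.02)]
print(len(S),np.nanpercentile(S,[2,50,98],axis=0).round(3).tolist(),"drum",np.nanpercentile(D,[2,50,98],axis=0).round(3).tolist())
c=S.mean(0); print(c,np.linalg.svd(S-c,full_matrices=False)[2][2])
E
python3 pig.py
```

```text
[ 1.06873715 -0.49283524 -0.73807676]
624 [[0.466, 0.102, 0.103], [0.515, 0.361, 0.142], [0.723, 0.43, 0.184]] drum [[0.277, 0.321, 0.021], [0.483, 0.372, 0.051], [0.547, 0.866, 0.079]]
[0.54672337 0.322863   0.14251915] [-0.51490345 -0.46602129 -0.71951275]
```

View pics/s4.png

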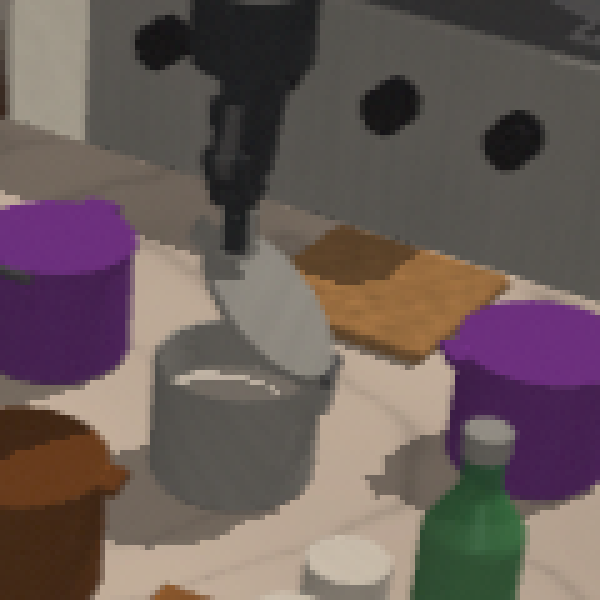

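The finger at (235,245) is on the lid near its free edge. The lid has come over to about 43° and the drum hasn't moved, so I'll continue the arc.

Call:
{"op": "servo_tool", "data": {
  "plan": [
    [0,-0.3,0,0.35,0],
    [0,-0.35,0,0.45,0],
    [0,-0.35,0,0.5,0],
    [0,-0.3,0,0.5,0],
    [0,-0.3,0,0.5,0],
    [0,-0.25,0,0.55,0],
    [0,-0.25,0,0.55,0],
    [0,-0.2,0,0.55,0],
    [0,-0.15,0,0.55,0],
    [0,-0.15,0,0.55,0],
    [0,0,0,0,0]
  ]
}}

```text
t: 15.9
tool_pos: [0.4594, 0.3632, 0.1093]
eef_rot: [180.0, 0.1, 17.9]
wrist_force: [0.1, -0.9, 0.0]
gripper_width: -0.0002
finger_force: 0.0
```

Call:
{"op": "servo_tool", "data": {
  "plan": [
    [0,-0.1,0,0.4,0],
    [0,-0.1,0,0.4,0],
    [0,0,0,0.3,0],
    [0,0,0,0.3,0],
    [0,0,0,0,0]
  ]
}}

```text
t: 16.4
tool_pos: [0.4577, 0.3628, 0.0958]
eef_rot: [180.0, 0.0, 17.9]
wrist_force: [0.6, -0.1, -0.1]
gripper_width: -0.0
finger_force: 0.0
```

Call:
{"op": "servo_tool", "data": {
  "plan": [
    [0,0,0,0.2,0],
    [0,0,0,0.1,0],
    [0,0,0,0,0]
  ]
}}

```text
t: 16.7
tool_pos: [0.4579, 0.3631, 0.0932]
eef_rot: [180.0, 0.0, 17.9]
wrist_force: [-0.8, -0.9, 0.2]
gripper_width: 0.0001
finger_force: 0.0
```

Call:
{"op": "servo_tool", "data": {
  "plan": [
    [0,0,0,0.1,0],
    [0,0,0,0,0]
  ]
}}

```text
t: 16.9
tool_pos: [0.4579, 0.3631, 0.0923]
eef_rot: [-180.0, -0.0, 17.9]
wrist_force: [0.2, 1.1, -0.3]
gripper_width: -0.0001
finger_force: 0.0
```

Call:
{"op": "servo_tool", "data": {
  "plan": [
    [0,0,0,0.1,0],
    [0,0,0,0,0]
  ]
}}

```text
t: 17.1
tool_pos: [0.4579, 0.363, 0.0912]
eef_rot: [180.0, 0.0, 17.9]
wrist_force: [-0.0, -0.4, 0.4]
gripper_width: 0.0001
finger_force: 0.0
```

Call:
{"op": "servo_tool", "data": {
  "plan": [
    [0,0,0,0.1,0],
    [0,0,0,0,0]
  ]
}}

```text
t: 17.3
tool_pos: [0.4579, 0.3631, 0.091]
eef_rot: [180.0, -0.0, 17.9]
wrist_force: [-2.4, -1.2, 6.3]
gripper_width: 0.0001
finger_force: 3.2
```

The force rose at z = 0.091, which is the lid's shut height. I'll press slightly more, rise clear, and check everything.

Call:
{"op": "servo_tool", "data": {
  "plan": [
    [0,0,0,0.1,0],
    [0,0,0,0,0],
    [0,0,0,0,0],
    [0,0,0,-0.5,0],
    [0,0,0,-3,0],
    [0,0,0,-4,0],
    [0,0,0,-4,0],
    [0,0,0,-4,0],
    [0,-1,-1,0,0],
    [0,-3,-3,0,0],
    [0,-3,-4,0,0],
    [0,-2,-4,0,0]
  ]
}}

```text
t: 18.5
tool_pos: [0.3337, 0.4498, 0.2446]
eef_rot: [-180.0, -0.0, 17.8]
wrist_force: [0.1, 1.1, -0.1]
gripper_width: -0.0002
finger_force: 0.0
```

Call:
{"op": "servo_tool", "data": {
  "plan": [
    [0,-1,-4,0,0],
    [0,-1,-4,0,0],
    [0,-1,-4,0,0],
    [0,0,0,0,0]
  ]
}}

```text
t: 18.9
tool_pos: [0.2675, 0.558, 0.2431]
eef_rot: [180.0, 0.0, 18.1]
wrist_force: [0.3, -1.4, -0.7]
gripper_width: -0.0003
finger_force: 0.0
```

```bash
python3 - <<'E'
from h import *
s=imaging.grab_frame("scene"); f=imaging.grab_frame("top")
cv2.imwrite("pics/end.png",cv2.resize(cv2.hconcat([s["pixels"][130:370,240:440],f["pixels"][120:360,80:430]])[...,::-1],(800,349),interpolation=3))
np.savez("top2.npz",**{k:np.array(v) for k,v in f.items()})
P=cloud(f); o=dict(np.load("top1.npz")); P0=cloud(o)
g=np.zeros(P.shape[:2],bool); g[225:295,140:220]=1
L=P[g&(P[...,2]>.075)&(P[...,2]<.2)]; c=L.mean(0); print("lid",len(L),np.nanpercentile(L,[2,50,98],axis=0).round(3).tolist(),np.linalg.svd(L-c,full_matrices=False)[2][2])
# shelf frame: anything in front of front face, z .02-.07
a=np.radians(5.35); d=P[...,:2]-np.array([.676,.009]); xs=d[...,0]*np.cos(a)+d[...,1]*np.sin(a); ys=-d[...,0]*np.sin(a)+d[...,1]*np.cos(a)
for q in(1,-1):
    m=(ys*q>.01)&(ys*q<.135)&(P[...,2]>.02)&(P[...,2]<.07)&(xs>-.15)&(xs<-.07); print("front pts",m.sum(),np.percentile(xs[m],[5,50]) if m.any() else "")
# changed pixels outside
D=cv2.absdiff(f["pixels"],o["pixels"]).max(2)
n,lab,st,_=cv2.connectedComponentsWithStats((cv2.medianBlur(D,5)>25).astype(np.uint8))
print([x.tolist() for x in st[1:] if x[4]>25]); print(r.read_state()["t"],r.read_state()["tool_pos"])
E
```

```text
lid 2189 [[0.431, 0.323, 0.084], [0.488, 0.374, 0.09], [0.542, 0.426, 0.096]] [-8.91235397e-04 -3.02905889e-03  9.99995015e-01]
front pts 206 [-0.08770043 -0.0869182 ]
front pts 197 [-0.08734442 -0.08662619]
[[362, 218, 36, 5, 109], [292, 223, 128, 30, 2418], [158, 232, 48, 57, 782], [146, 238, 20, 21, 219], [214, 248, 24, 37, 285], [183, 261, 7, 6, 26], [205, 289, 17, 13, 94], [7, 349, 77, 58, 1982], [146, 377, 112, 103, 5468], [0, 415, 45, 34, 937], [92, 418, 106, 62, 3198], [409, 460, 8, 20, 117]]
19.0 [0.26912628 0.55511958 0.24342196]
```

View pics/end.png

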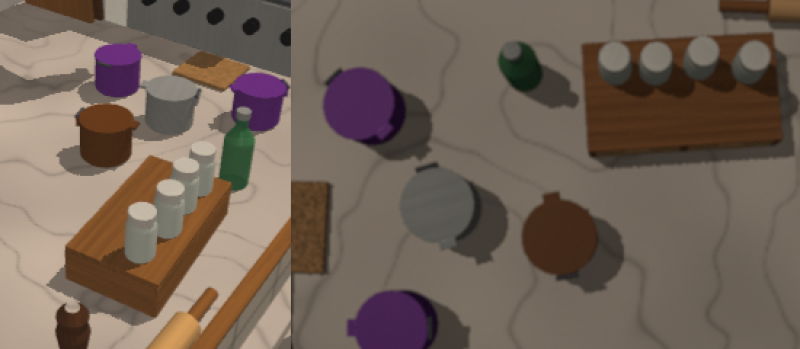

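The picture shows the lid flat on the steel pig at (438,205), with its plane level. Both drawers are flush at the shelf front (685,150), and the bystanders haven't moved. I'm handing the job in.

```bash
python3 -c "
from workcell import r
print(r.job_done())"
```

```text
the job is handed in; nothing more can be done
None
```

Both drawers are pushed home, flush with the shelf front, and the steel salt pig's lid is fully shut; the bystanders show no movement in the final pictures, and I handed the job in at about 19 s.

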